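# Seat the tealight holder in the lantern base

### The arm

A 6-joint arm with a two-finger parallel gripper is mounted at the origin on the work surface. World frame = base frame: x ahead of the robot, y to its left, z up, the work surface at z = 0. Lengths are in m, angles in rad, forces in N, time in s.
With the tool pointing down it reaches from about 0.3 to 0.825 m from the base axis. Payload 5.4 kg.
Tool frame: the origin (TCP) lies midway between the tips of the shut fingers; the grasp point (between the pads) lies 19 mm behind it; z points along the fingers, y is the direction in which the jaws open and shut (so a half turn about z gives the same grasp; the last joint's range is limited). The gripper opens to 92 mm and grips with 3 to 60 N. Pads are 20 mm wide; open, the fingers measure 128 mm over their backs; the gripper's body (75 mm by 189 mm) begins 69 mm behind the grasp point.
Start: joints at [1.012, 0.158, 1.597, -0, 1.386, -0.21], TCP at [0.197, 0.54, 0.215] pointing down, gripper open.
Joint ranges: [-2.91, 2.91], [-0.94, 2.29], [0.18, 2.7], [-1.29, 4.43], [0.17, 2.64], [-3, 3]. Speed limits (rad/s): [2.57, 2.57, 3.14, 3.14, 3.14, 3.14].

### API

Orientations are given as a unit quaternion [x, y, z, w].
In Python, from rig import arm, optics gives the robot as it stands.
- The arm moves only by the tool play_rows, never from a script. Its argument "motion" is a list of rows, each a list of 5 numbers: the shift along the tool's x, y, z scaled (see below), then the turn about the tool's z scaled (see below), then the opening, from -1 (shut) to 1 (fully open). In form: [[x, y, z, roll, fingers], ...]. A call has 1 to 20 rows; each row shifts and turns the commanded pose from where the row before left it, along the tool's axes as they then stand; what a row does not reach is not made up. The controller multiplies each number of a shift by 150 mm and each number of a turn by pi rad. A row lasts 1/10 s, in which the tool goes at most 50 mm and 8.59 degrees, less where a joint would pass 70% of its speed; a pose out of reach is approached as far as the arm can. A call with a number of a shift or a turn outside -1 to 1 is refused whole. A call with a gripper value outside its range is refused whole. The fingers move at their own pace and stop on an object; "squeeze" is the grip in N (left out, the last holds). Time passes only in rows, so rows that do not move let the fingers close. It gives the time, the measured TCP pose, the force and the opening at its end, in the units of the state.
- arm.read_state(): the state, without advancing time (a new reading comes with each control period).
- optics.get_image(name): name is "side" or "top"; returns a dict with "img" (420x560x3 uint8, red, green, blue), "fx", "fy", "cx", "cy" (pixels), "R" (3x3) and "t" (3): a world point X has camera coordinates R X + t. Camera axes: x right, y down, z forward; pixel columns grow to the right and rows downward; lengths in m; the calibration is good to about 2 mm. A picture is of the moment at which its call begins. There is no depth.
- arm.finish_job(): hands the job in, once; it reports no verdict.
Trained networks look in a picture, given as the dict that the camera call returned (one of the last four; its "shot" number tells which), for a name from the list of things; names that differ only in an ending like _2 or _b are one class to them, and where a whole thing is asked for, a point or a joint stands for the part that bears it (a point fixed in the world has none). Each returns a list of dicts, best first, with "score" (0 to 1); they miss things now and then, are a little off and sometimes report something else, mostly with a low value. They report only what shows in the picture. A call takes as long as a camera call.
- optics.cut_out(picture, target): "pixels" (420x560 bool, what is visible of it) and "centre" ([row, column] in pixels, amid what is visible of it).
- optics.tip_of(picture, target): "centre" ([row, column] in pixels: a listed point, or the origin of a listed thing).
The state is a dict: "t": time; "joint_positions": joint angles; "joint_velocities": joint speeds; "effort": joint torques, N m; "ee_pos": TCP position; "tcp_rot": TCP orientation; "ft_force": force on the tool from outside, world axes, zero at the start; "torque": the same for the moment, N m; "grip_width": opening from 0.0 (shut) to 1.0 (fully open).
Only numpy, scipy, OpenCV 4.12 (cv2) and the standard library are available. Lean on these libraries where they do the work, as an engineer would, in place of code of your own. Each camera call takes 0.05 s, during which the arm holds its last target. There are 200 camera calls.

### The job

Stand the empty ceramic tealight holder on the open end of the lantern base, then nudge it along the side rail and past the sprung roller until it is fully home, upright and touching rail, end stop and roller all at once. Feel for the stop and push gently: the ceramic chips if it is pressed on the rail or the stop with more than 15 N. Let go of it, and leave the other things on the cabinet alone.

Things in the scene. Friction and masses are not known exactly. Their poses are not given: they have to be found in the camera images.
- holder_center (a point): Centre (half-way up, on the axis) of the empty tealight holder: a white glazed ceramic cup with straight upright sides, 64 mm outside diameter, 55 mm tall, about 0.17 kg, open at the top, standing loose on the cabinet top at the start. Its z axis is the axis of the cup.
- lantern: Base of a candle lantern, its hood off: dark steel plate, 210 (x) by 176 mm (y), 10 mm thick, fixed on the cabinet top. Origin on the underside; it reaches from x = -110 to +100 and y = -88 to +88 mm. The holder enters at the open -x end and is pushed to +x. Heights in the next entries are above the plate's upper face. Hood studs, 10 mm across, 12 mm high, at x = -102 and +92, y = -80 and +80 mm.
- rail: Side rail: upright steel strip on the plate, 4 mm thick, 40 mm high. Origin and axes: the lantern's, but on the plate's upper face. Its guiding face looks to +y and lies at y = -32 mm from x = -15 to +60 mm; from x = -15 to -29 mm it flares outward (to -y) by 8 mm as a lead-in.
- stop_mid (a point): Where the end stop's rubber face would be at mid-slot, on the plate's upper face (lantern x = +50, y = 0). Stop: upright tab, face looking to -x, 34 mm wide, 6 to 40 mm high. Stop and roller arm sit on one slide, clamped by a thumbscrew up to 20 mm to either side of mid-slot along the lantern's x, differently each time: this reading does not show where. It has to be felt. The rubber gives 1 mm per 10 N.
- roller_mid (a point): Axle of the brass roller at rest, slide at mid-slot, on the plate's upper face (lantern x = +13, y = +34 mm). The upright roller, 14 mm across, 6 to 40 mm high, on a steel spring arm (up to 53 mm high; pivot 49 mm to +x, 8 mm to +y of the roller), gives way to +y by over 10 mm. Pushing the holder past takes 2 to 7 N. It then presses it to the rail with 3 N but hardly draws it on to the stop.
- lantern_mouth (a point): Point on the plate's upper face (lantern x = -50, y = 0 mm) where the holder's foot can be set down clear of rail and roller. The pushed holder meets the roller 25 mm short of its seat and has its widest part past the roller 5 mm short of its seat. Lantern axes.
- lantern_nest (a point): Point on the plate's upper face (lantern x = +18, y = 0 mm) below the axis of the seated holder if the slide is at mid-slot; the true seat is up to 20 mm nearer or farther along the lantern's x, at y = 0. Lantern axes.
- lacquer_box: Red lacquered wooden box, 74 x 104 mm, 48 mm high, to be left alone. Origin: centre of the underside.
- glasses_stand: Clear acrylic stand for reading glasses, 70 x 80 mm, 62 mm high, to be left alone. Origin: centre of the underside.
- carabiner: Aluminium carabiner with a spring gate, 84 x 54 mm, lying flat, 10 mm thick, to be left alone. Origin: centre, underside.
- shoehorn: Navy plastic shoehorn, 175 mm long (its x axis), up to 45 mm wide, lying flat, about 10 mm high, to be left alone. Origin: about its middle, underside.

How it is judged:
By the outcome, as a careful person would: the job done as asked, in the order asked, and still so for the second after the job is handed in, with the robot touching nothing.
It also fails if it takes over 54 s, if anything falls off the work surface, if the arm or the gripper's body presses on something with over 40 N, if the wrist force passes 120 N, or if a joint passes its speed limit or range.

## Working session

There is one attempt and no reset: what is moved stays moved. The work goes in short steps, Python scripts to look and compute and a tool call to move; the robot and the scene stay as the last step left them, time stands still between calls to the robot, and variables do not carry over. Pictures are saved under pics/ and viewed, about 8 in all and at most 12, crops included, and the job is handed in when it is done.

Besides the shell and the picture viewer there is one more tool, called after "Request:" by a JSON object that holds its "api" and its "payload", one argument or row to a line. play_rows: Moves the arm, as the interface text tells. Its arguments: {"type":"object","properties":{"motion":{"type":"array","items":{"type":"array","items":{"type":"number"}}},"squeeze":{"type":"number"}},"required":["motion"]}

```bash
mkdir -p pics
cat > h.py <<'E'
from rig import arm, optics
import numpy as np, cv2
def ray(p,rc):
    d=np.array([(rc[1]-p["cx"])/p["fx"],(rc[0]-p["cy"])/p["fy"],1.0]); R=np.array(p["R"]);t=np.array(p["t"])
    return -R.T@t, R.T@d
def at_z(p,rc,z):
    o,d=ray(p,rc); return o+d*(z-o[2])/d[2]
def tri(obs):
    A=np.zeros((3,3));b=np.zeros(3);rs=[ray(p,rc) for p,rc in obs]
    for o,d in rs:
        d=d/np.linalg.norm(d);M=np.eye(3)-np.outer(d,d);A+=M;b+=M@o
    return np.linalg.solve(A,b)
def proj(p,X):
    c=np.array(p["R"])@X+np.array(p["t"]);return c[1]/c[2]*p["fy"]+p["cy"],c[0]/c[2]*p["fx"]+p["cx"]
def save(p,n): cv2.imwrite("pics/"+n,cv2.cvtColor(p["img"],cv2.COLOR_RGB2BGR))
E
python3 - <<'E'
from h import *
P={n:optics.get_image(n) for n in("top","side")}
for n,p in P.items(): save(p,n+"0.png"); print(n,-np.array(p["R"]).T@np.array(p["t"]),p["fx"])
Z=dict(holder_center=.0275,lantern=0,rail=.01,stop_mid=.01,roller_mid=.01,lantern_mouth=.01,lantern_nest=.01,lacquer_box=0,glasses_stand=0,carabiner=0,shoehorn=0)
for k,z in Z.items():
    o=[]
    for n,p in P.items():
        r=optics.tip_of(p,k)
        for q in r[:2]: print(k,n,round(q["score"],2),np.round(q["centre"],1),np.round(at_z(p,q["centre"],z),4))
        if r:o.append((p,r[0]["centre"]))
    if len(o)==2: print("   tri",np.round(tri(o),4))
s=arm.read_state();print(s["ee_pos"],s["tcp_rot"],s["ft_force"],s["t"])
E
```

```text
top [0.4589049  0.07646716 0.89720219] 491.31006742103955
side [ 0.27837057 -0.37500737  0.47609919] 411.29102477284664
holder_center top 0.83 [290.9 226.5] [0.4894 0.1578 0.0275]
holder_center side 0.67 [234.4 186.1] [0.4889 0.1641 0.0275]
holder_center side 0.21 [203.4 193.2] [0.5429 0.2424 0.0275]
   tri [0.488  0.1579 0.0322]
lantern top 0.85 [241.9 410.5] [ 0.5896 -0.1752  0.    ]
rail side 0.68 [338.3 366.2] [ 0.593  -0.1654  0.01  ]
stop_mid top 0.76 [212.6 412.6] [ 0.6431 -0.1775  0.01  ]
stop_mid side 0.78 [329.  398.9] [ 0.6418 -0.1817  0.01  ]
stop_mid side 0.24 [337. 366.] [ 0.5944 -0.1637  0.01  ]
   tri [ 0.6447 -0.1794  0.0052]
roller_mid top 0.75 [228.2 394.3] [ 0.6127 -0.1429  0.01  ]
roller_mid side 0.92 [318.4 363.1] [ 0.6149 -0.1386  0.01  ]
roller_mid side 0.34 [188.7 298.6] [0.7591 0.1866 0.01  ]
   tri [ 0.6115 -0.1414  0.0152]
lantern_mouth top 0.88 [265.8 404.4] [ 0.544  -0.1604  0.01  ]
lantern_mouth side 0.9 [353.1 339. ] [ 0.5465 -0.1604  0.01  ]
lantern_mouth side 0.48 [204.7 193.6] [0.5518 0.2619 0.01  ]
   tri [ 0.5447 -0.1606  0.0113]
lantern_nest top 
[... 305 characters left out ...]
.2812 0.    ]
lacquer_box side 0.21 [334.7 381.5] [ 0.6218 -0.1695 -0.    ]
   tri [0.5523 0.2722 0.0059]
glasses_stand top 0.97 [210.2 252.3] [0.6402 0.1198 0.    ]
glasses_stand side 0.84 [229.1 279.4] [0.6504 0.1093 0.    ]
   tri [ 0.6473  0.1165 -0.0046]
carabiner top 0.85 [133.8 359. ] [ 0.7969 -0.0796  0.    ]
carabiner side 0.87 [252.6 407.7] [ 0.7936 -0.0772  0.    ]
   tri [ 7.952e-01 -7.820e-02  4.000e-04]
shoehorn top 0.61 [144.8 217. ] [0.765  0.1919 0.    ]
shoehorn side 0.72 [187.3 299.1] [0.7739 0.2024 0.    ]
   tri [0.7623 0.1902 0.0103]
[0.19653964 0.54036885 0.21462801] [1.73504221e-01 9.84833125e-01 2.23719519e-05 1.81703828e-05] [ 1.10051223 -0.58193326 -0.00441402] 1.2
```

View pics/top0.png

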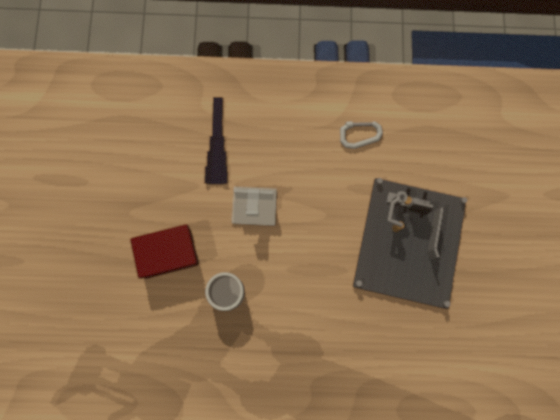

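View pics/side0.png

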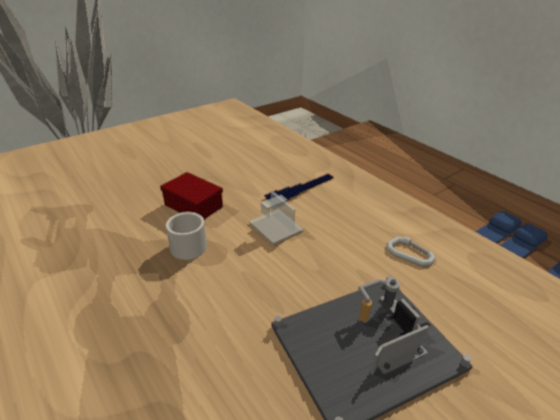

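The top picture shows the cup at about (291,226), the box to its upper left, and the lantern at right with studs near (181,380), (200,465), (283,359) and (303,447). The side picture agrees: rail at the right, brass roller at (310,365), and nothing between cup and lantern. Next I'll fit the lantern pose.

```bash
cat >> h.py <<'E'
def togo(d,th):  # world delta -> tool units total, tool x at angle th
    c,s=np.cos(th),np.sin(th); return np.round(np.array([d[0]*c+d[1]*s,d[0]*s-d[1]*c,-d[2]])/.15,3)
def yaw(s):
    x,y,z,w=s["tcp_rot"]; return np.arctan2(2*(x*y+z*w),1-2*(y*y+z*z))
E
python3 - <<'E'
from h import *
p=optics.get_image("top");q=optics.get_image("side")
L=np.array([[92,80],[92,-80],[-102,80],[-102,-80]])/1e3
px=[(181,380),(200,465),(283,359),(303,447)]
g=cv2.cvtColor(p["img"],cv2.COLOR_RGB2GRAY)
W=np.array([at_z(p,c,.022)[:2] for c in px])
lm,wm=L.mean(0),W.mean(0)
H=(L-lm).T@(W-wm);th=np.arctan2(H[0,1]-H[1,0],H[0,0]+H[1,1])
R=np.array([[np.cos(th),-np.sin(th)],[np.sin(th),np.cos(th)]])
o=wm-R@lm;print("origin",o,np.degrees(th));print("res mm",np.round((W-(L@R.T+o))*1e3,1))
for n,l in dict(mouth=(-.05,0),nest=(.018,0),roller=(.013,.034),stop=(.05,0)).items(): print(n,np.round(o+R@np.array(l),4))
# side check of studs
print("side studs",[tuple(np.round(proj(q,np.r_[o+R@l,.022]),0)) for l in L])
for pic in(p,q):
    r=optics.cut_out(pic,"holder_center")[0]; m=r["pixels"]; ys,xs=np.nonzero(m);print(r["score"],ys.min(),ys.max(),xs.min(),xs.max())
s=arm.read_state();print(togo(np.array([.4885,.158,.12])-s["ee_pos"],yaw(s)),np.degrees(yaw(s)))
# enlarged crop lantern
c=cv2.resize(p["img"][170:315,345:475],None,fx=4,fy=4,interpolation=cv2.INTER_CUBIC);cv2.imwrite("pics/crop1.png",c[:,:,::-1])
E
```

```text
origin [ 0.59362746 -0.17443171] -11.562955887809832
res mm [[-1.5 -0.2]
 [-0.3 -0.5]
 [ 0.2  0.1]
 [ 1.6  0.5]]
mouth [ 0.5446 -0.1644]
nest [ 0.6113 -0.178 ]
roller [ 0.6132 -0.1437]
stop [ 0.6426 -0.1845]
side studs [(np.float64(278.0), np.float64(391.0)), (np.float64(359.0), np.float64(469.0)), (np.float64(319.0), np.float64(279.0)), (np.float64(423.0), np.float64(340.0))]
0.92 273 310 206 245
0.88 213 258 166 205
[-2.7   -1.73   0.631] 160.01314986468148
```

View pics/crop1.png

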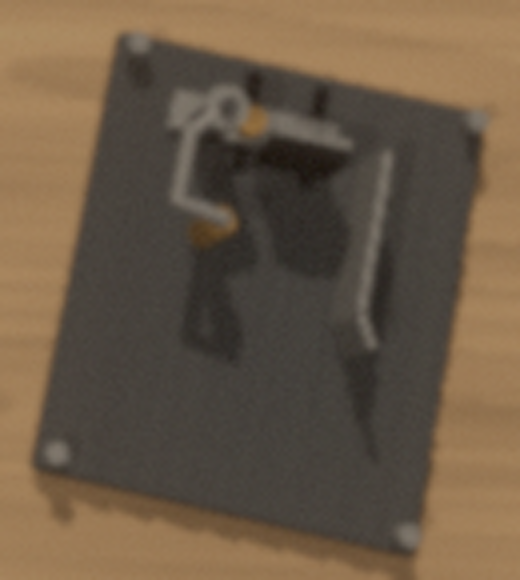

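The enlarged crop shows the studs at crop (138,43), (477,121), (57,453) and (408,535). The rail top runs from (388,150) to its bend at (360,320). The roller is at (210,225), with the stop's top edge near (310,138). I'll fit these jointly with the side studs.

Run:
```python
from h import *
from scipy.optimize import least_squares
p=optics.get_image("top");q=optics.get_image("side")
f=lambda x,y:(170+y/4,345+x/4)
T=[((92,80,22),f(138,43)),((92,-80,22),f(477,121)),((-102,80,22),f(57,453)),((-102,-80,22),f(408,535)),((60,-34,50),f(388,150)),((-15,-34,50),f(360,320))]
S=[((92,80,22),(282,393)),((92,-80,22),(361,467)),((-102,80,22),(321,278)),((-102,-80,22),(415,339))]
def w(v,l): c,s=np.cos(v[2]),np.sin(v[2]);x,y,z=np.array(l)/1e3;return np.array([v[0]+c*x-s*y,v[1]+s*x+c*y,z])
for nm,sets in(("top",[(p,T)]),("side",[(q,S)]),("both",[(p,T),(q,S)])):
    r=least_squares(lambda v:np.concatenate([np.array(proj(pp,w(v,l)))-c for pp,D in sets for l,c in D]),[.5936,-.1744,-.2],loss="soft_l1")
    print(nm,np.round(r.x[:2],4),np.degrees(r.x[2]).round(2),np.round(r.fun,1))
v=r.x
for n,px,z in(("roller",f(210,212),.05),("stop",f(310,140),.05)):
    X=at_z(p,px,z)[:2]-v[:2];c,s=np.cos(v[2]),np.sin(v[2]);print(n,np.round([c*X[0]+s*X[1],-s*X[0]+c*X[1]],4))
c=cv2.resize(q["img"][265:420,265:480],None,fx=3.6,fy=3.6,interpolation=cv2.INTER_CUBIC);cv2.imwrite("pics/crop2.png",c[:,:,::-1])
```

```text
top [ 0.593  -0.1738] -11.45 [-0.2 -0.  -0.2  0.1  0.4 -0.4  0.5  0.1  0.4  0.2 -1.2  0.1]
side [ 0.5924 -0.1754] -12.28 [-3.  -1.2 -0.1  2.  -1.8  0.5  8.5 -0.7]
both [ 0.5929 -0.1741] -11.8 [-0.3  0.5  0.2  0.5  0.1 -0.5  0.7 -0.1  0.6  0.5 -1.1  0.2 -3.8 -2.3
 -1.6  1.3 -2.   0.1  7.8 -0.3]
roller [0.0147 0.0391]
stop [0.0571 0.0018]
```

View pics/crop2.png

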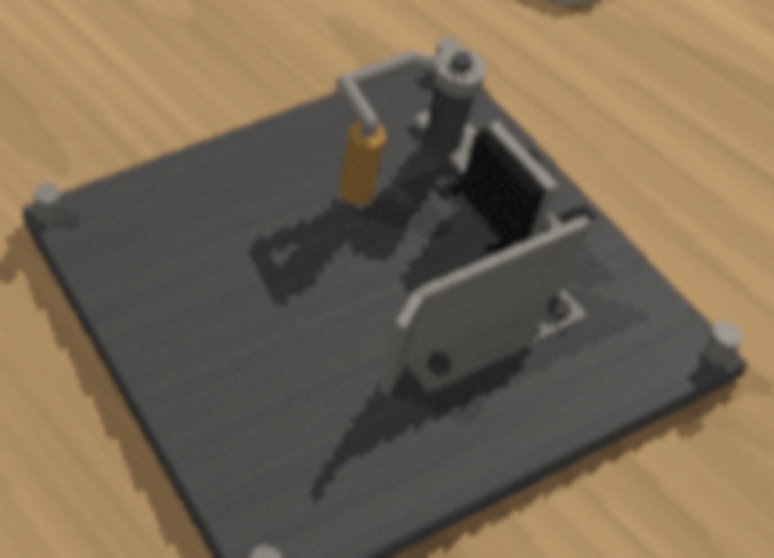

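Request:
{"api": "play_rows", "payload": {
  "motion": [
    [-0.17,-0.11,0,0,1],
    [-0.25,-0.16,0.04,0,1],
    [-0.25,-0.16,0.04,0,1],
    [-0.25,-0.16,0.04,0,1],
    [-0.25,-0.16,0.04,0,1],
    [-0.25,-0.16,0.04,0,1],
    [-0.25,-0.16,0.04,0,1],
    [-0.25,-0.16,0.04,0,1],
    [-0.25,-0.16,0.04,0,1],
    [-0.25,-0.16,0.04,0,1],
    [-0.15,-0.1,0.04,0,1],
    [0,0,0,-0.045,1],
    [0,0,0,-0.045,1],
    [0,0,0,-0.045,1],
    [0,0,0,-0.045,1],
    [0,0,0,-0.045,1]
  ]
}}

```text
t: 3.1
ee_pos: [0.4743, 0.1759, 0.1546]
tcp_rot: [-0.181, 0.984, -0.0, 0.0]
ft_force: [-0.0, 0.4, 0.2]
grip_width: 0.999
```

Stud 1 is hidden in the side view. With the other three studs the top-only fit agrees: origin (0.593, -0.174), yaw -11.5°. The stop looks to be at about x = +57 mm. Now I'll check the holder from here and go down.

Run:
```python
from h import *
for n in("top","side"):
    p=optics.get_image(n)
    for r in optics.tip_of(p,"holder_center")[:1]: print(n,r["score"],np.round(at_z(p,r["centre"],.0275),4))
s=arm.read_state();print(np.degrees(yaw(s)),s["ee_pos"],togo(np.array([.4885,.159,.017])-s["ee_pos"],yaw(s)))
p=optics.get_image("side");save(p,"side1.png")
```

```text
side 0.91 [0.4935 0.1659 0.0275]
-159.67879754444888 [0.474275   0.17601803 0.15467648] [-0.05  -0.139  0.918]
```

Run:
```python
from h import *
from scipy.optimize import least_squares
P=[optics.get_image(n) for n in("top","side")]
B=[np.array([273,311,206,246]),np.array([213,259,166,206])]
a=np.linspace(0,6.28,100)
def bb(p,x,y):
    q=np.array([proj(p,np.array([x+.032*np.cos(t),y+.032*np.sin(t),z])) for t in a for z in(0,.055)])+.5
    return np.array([q[:,0].min(),q[:,0].max(),q[:,1].min(),q[:,1].max()])
for k in([0],[1],[0,1]):
    r=least_squares(lambda v:np.concatenate([bb(P[i],*v)-B[i] for i in k]),[.4885,.159],diff_step=1e-3);print(k,r.x.round(4),r.fun.round(1))
s=arm.read_state();print(togo(np.r_[r.x,.017]-s["ee_pos"],yaw(s)))
```

```text
[0] [0.4876 0.1584] [-0.1  0.1  0.1 -0.1]
[1] [0.4882 0.1624] [-1.2  0.9 -0.8  0.8]
[0, 1] [0.4876 0.1596] [-0.1  0.1 -0.6 -0.8 -0.3  1.9 -0.4  1.3]
[-0.045 -0.134  0.918]
```

Request:
{"api": "play_rows", "payload": {
  "motion": [
    [-0.024,-0.069,0,0,1],
    [-0.024,-0.069,0,0,1],
    [0,0,0.2,0,1],
    [0,0,0.2,0,1],
    [0,0,0.2,0,1],
    [0,0,0.14,0,1],
    [0,0,0.1,0,1],
    [0,0,0.05,0,1],
    [0,0,0,0,1]
  ]
}}

```text
t: 4.35
ee_pos: [0.4879, 0.1586, 0.0202]
tcp_rot: [-0.178, 0.984, 0.0, -0.001]
ft_force: [-0.9, 0.1, 0.3]
grip_width: 1.002
```

Request:
{"api": "play_rows", "payload": {
  "motion": [
    [0,0,0,0,0.3],
    [0,0,0,0,0.3],
    [0,0,0,0,0.3],
    [0,0,0,0,0.3],
    [0,0,0,0,0.3],
    [0,0,0,0,0.3],
    [0,0,0,0,0.3],
    [0,0,0,0,0.3]
  ],
  "squeeze": 15
}}

```text
t: 5.15
ee_pos: [0.4887, 0.1593, 0.0218]
tcp_rot: [-0.178, 0.984, 0.0, 0.001]
ft_force: [-1.9, 0.2, 6.1]
grip_width: 0.694
```

Request:
{"api": "play_rows", "payload": {
  "motion": [
    [0,0,-0.07,0,0.3],
    [0,0,-0.15,0,0.3],
    [0,0,-0.2,0,0.3],
    [0,0,-0.2,0,0.3],
    [0,0,-0.1,0,0.3],
    [0,0,0,0,0.3]
  ]
}}

```text
t: 5.75
ee_pos: [0.4899, 0.1592, 0.1318]
tcp_rot: [-0.178, 0.984, -0.0, 0.002]
ft_force: [0.4, -0.3, -2.5]
grip_width: 0.69
```

Run:
```python
from h import *
s=arm.read_state();print(s["ee_pos"],np.degrees(yaw(s)),s["ft_force"],s["grip_width"],togo(np.array([.544,-.164,.115])-s["ee_pos"],yaw(s)))
save(optics.get_image("side"),"side2.png")
```

```text
[0.48990266 0.15918983 0.13177299] -159.47543831292583 [ 0.36616457 -0.32292937 -2.53244235] 0.6901554051927321 [ 0.418 -2.144  0.112]
```

View pics/side2.png

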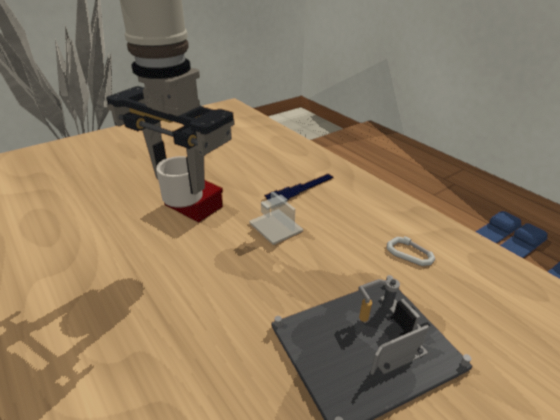

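The cup is gripped and lifted, near (182,182), with a clear way to the lantern.

Request:
{"api": "play_rows", "payload": {
  "motion": [
    [0.017,-0.09,0,0,0.3],
    [0.036,-0.184,0,0,0.3],
    [0.036,-0.184,0,0,0.3],
    [0.036,-0.184,0,0,0.3],
    [0.036,-0.184,0,0,0.3],
    [0.036,-0.184,0,0,0.3],
    [0.036,-0.184,0,0,0.3],
    [0.036,-0.184,0,0,0.3],
    [0.036,-0.184,0,0,0.3],
    [0.036,-0.184,0,0,0.3],
    [0.036,-0.184,0,0,0.3],
    [0.036,-0.184,0,0,0.3],
    [0.015,-0.08,0,0,0.3],
    [0,0,0,0.044,0.3],
    [0,0,0,0.044,0.3],
    [0,0,0,0.044,0.3],
    [0,0,0,0.044,0.3],
    [0,0,0,0,0.3],
    [0,0,0,0,0.3]
  ]
}}

```text
t: 7.7
ee_pos: [0.5428, -0.1712, 0.1282]
tcp_rot: [0.096, 0.995, 0.0, -0.001]
ft_force: [-0.7, 0.3, -1.6]
grip_width: 0.693
```

Run:
```python
from h import *
s=arm.read_state();print(s["ee_pos"],np.degrees(yaw(s)),s["ft_force"],s["grip_width"],s["t"],togo(np.array([.542,-.1634,.0318])-s["ee_pos"],yaw(s)))
p=optics.get_image("top");q=optics.get_image("side")
o=[]
for x in(p,q):
    r=optics.tip_of(x,"holder_center")
    if r:o.append((x,r[0]["centre"]));print(r[0]["score"],r[0]["centre"])
if len(o)==2:print(tri(o))
i=np.hstack([p["img"][100:400,250:550],q["img"][120:420,220:520]]);cv2.imwrite("pics/pre.png",i[:,:,::-1])
```

```text
[ 0.54276877 -0.17121248  0.1282383 ] 169.0313050902398 [-0.6770059   0.31997646 -1.59271897] 0.6930674619807066 7.7 [0.015 0.05  0.643]
0.95 [258.7, 432.2]
0.58 [293.0, 354.0]
[ 0.54386671 -0.17064499  0.13463737]
```

View pics/pre.png

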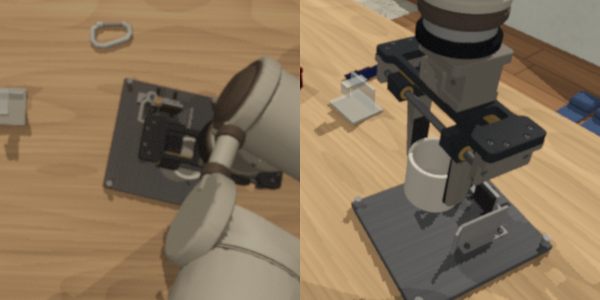

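The held cup is over the open end, with the jaws across the rail direction. Lowering it, then feeling for the plate.

Request:
{"api": "play_rows", "payload": {
  "motion": [
    [0.015,0.05,0,0,0.3],
    [0,0,0.1,0,0.3],
    [0,0,0.16,0,0.3],
    [0,0,0.16,0,0.3],
    [0,0,0.1,0,0.3],
    [0,0,0.06,0,0.3],
    [0,0,0.03,0,0.3],
    [0,0,0,0,0.3]
  ]
}}

```text
t: 8.7
ee_pos: [0.5427, -0.1638, 0.0374]
tcp_rot: [0.097, 0.995, 0.0, -0.0]
ft_force: [0.4, -0.2, -2.2]
grip_width: 0.691
```

Request:
{"api": "play_rows", "payload": {
  "motion": [
    [0,0,0.015,0,0.3],
    [0,0,0.01,0,0.3],
    [0,0,0,0,0.3]
  ]
}}

```text
t: 9.0
ee_pos: [0.543, -0.164, 0.0342]
tcp_rot: [0.097, 0.995, -0.0, 0.0]
ft_force: [0.5, 0.3, -1.8]
grip_width: 0.692
```

Request:
{"api": "play_rows", "payload": {
  "motion": [
    [0,0,0.01,0,0.3],
    [0,0,0,0,0.3]
  ]
}}

```text
t: 9.2
ee_pos: [0.5427, -0.1638, 0.0324]
tcp_rot: [0.097, 0.995, -0.0, -0.0]
ft_force: [-0.2, 0.5, -2.2]
grip_width: 0.695
```

Request:
{"api": "play_rows", "payload": {
  "motion": [
    [0,0,0.007,0,0.3],
    [0,0,0,0,0.3]
  ]
}}

```text
t: 9.4
ee_pos: [0.5428, -0.1639, 0.0319]
tcp_rot: [0.097, 0.995, -0.0, 0.0]
ft_force: [-1.5, 0.8, 2.7]
grip_width: 0.692
```

Request:
{"api": "play_rows", "payload": {
  "motion": [
    [0,0,0,0,1],
    [0,0,0,0,1],
    [0,0,0,0,1],
    [0,0,0,0,1],
    [0,0,0,0,1],
    [0,0,0,0,1],
    [0,0,-0.1,0,1],
    [0,0,-0.2,0,1],
    [0,0,-0.2,0,1],
    [0.1,0,0,0,-1],
    [0.15,0,0,0,-1],
    [0.12,0,0,0,-1],
    [0,0,0,0,-1],
    [0,0,0,0,-1],
    [0,0,0,0,-1],
    [0,0,0,0,-1],
    [0,0,0,0,-1],
    [0,0,0,0,-1],
    [0,0,0,0,-1],
    [0,0,0,0,-1]
  ]
}}

```text
t: 11.4
ee_pos: [0.4882, -0.153, 0.1062]
tcp_rot: [0.097, 0.995, 0.0, -0.0]
ft_force: [0.1, -1.1, 0.5]
grip_width: 0.066
```

```bash
cat >> h.py <<'E'
O=np.array([.593,-.1738]);A=np.radians(-11.5)
def loc(X): X=np.array(X)[:2]-O;c,s=np.cos(A),np.sin(A);return np.round(1e3*np.array([c*X[0]+s*X[1],-s*X[0]+c*X[1]]),1)
E
python3 - <<'E'
from h import *
s=arm.read_state();print(s["ee_pos"],loc(s["ee_pos"]),np.degrees(yaw(s)),s["ft_force"],s["grip_width"],s["t"])
p=optics.get_image("top");q=optics.get_image("side")
for x in(p,q):
    r=optics.tip_of(x,"holder_center")
    if r:print(r[0]["score"],loc(at_z(x,r[0]["centre"],.0375)))
i=np.hstack([p["img"][100:400,250:550],q["img"][120:420,220:520]]);cv2.imwrite("pics/rel.png",i[:,:,::-1])
E
```

```text
[ 0.48822239 -0.15302835  0.10621794] [-106.8   -0.5] 168.83522448995134 [ 0.06117189 -1.11405728  0.52904492] 0.06564017019057293 11.4
0.92 [-55.1   1.7]
0.98 [-53.2   0.6]
```

View pics/rel.png

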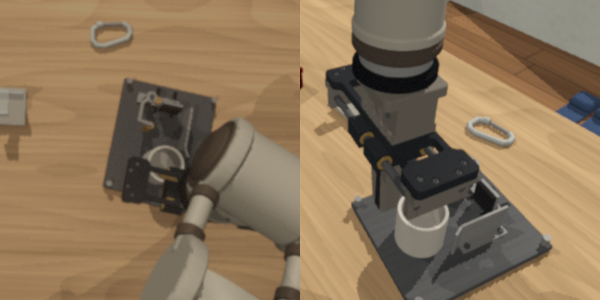

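The cup stands upright at the mouth (lantern x about -53, y about 1), with the shut fingers behind it. Lowering behind it and beginning to push.

Request:
{"api": "play_rows", "payload": {
  "motion": [
    [0,0,0.1,0,-1],
    [0,0,0.16,0,-1],
    [0,0,0.16,0,-1],
    [0,0,0.1,0,-1],
    [0,0,0.02,0,-1],
    [0,0,0,0,-1]
  ]
}}

```text
t: 12.2
ee_pos: [0.488, -0.1529, 0.0252]
tcp_rot: [0.097, 0.995, 0.0, -0.0]
ft_force: [0.9, 0.1, 0.3]
grip_width: 0.009
```

Request:
{"api": "play_rows", "payload": {
  "motion": [
    [-0.03,0,0,0,-1],
    [-0.03,0,0,0,-1],
    [-0.03,0,0,0,-1],
    [0,0,0,0,-1]
  ]
}}

```text
t: 12.6
ee_pos: [0.5026, -0.1561, 0.026]
tcp_rot: [0.097, 0.995, -0.0, 0.001]
ft_force: [0.8, -0.3, -0.5]
grip_width: 0.007
```

Request:
{"api": "play_rows", "payload": {
  "motion": [
    [-0.03,0,0,0,-1],
    [-0.03,0,0,0,-1],
    [-0.03,0,0,0,-1],
    [-0.03,0,0,0,-1],
    [-0.02,0,0,0,-1],
    [0,0,0,0,-1]
  ]
}}

```text
t: 13.2
ee_pos: [0.5227, -0.1599, 0.0253]
tcp_rot: [0.097, 0.995, -0.0, 0.0]
ft_force: [0.4, -0.2, 0.6]
grip_width: 0.007
```

```bash
cat > look.py <<'E'
from h import *
s=arm.read_state();print(s["ee_pos"],loc(s["ee_pos"]),np.degrees(yaw(s)),s["ft_force"],s["t"])
for n in("top","side"):
    x=optics.get_image(n)
    r=optics.tip_of(x,"holder_center")
    if r:print(n,r[0]["score"],loc(at_z(x,r[0]["centre"],.0375)))
E
python3 look.py
```

```text
[ 0.52272684 -0.15991447  0.02529677] [-71.6  -0.4] 168.83430457545907 [ 0.37599672 -0.21902291  0.56907926] 13.2
top 0.83 [-29.2  -3.5]
side 0.75 [-28.9   3.8]
```

Request:
{"api": "play_rows", "payload": {
  "motion": [
    [-0.02,0,0,0,-1],
    [-0.02,0,0,0,-1],
    [-0.02,0,0,0,-1],
    [-0.02,0,0,0,-1],
    [0,0,0,0,-1]
  ]
}}

```text
t: 13.9
ee_pos: [0.5342, -0.162, 0.0252]
tcp_rot: [0.097, 0.995, 0.0, 0.0]
ft_force: [-0.1, 1.0, 0.9]
grip_width: 0.006
```

Request:
{"api": "play_rows", "payload": {
  "motion": [
    [-0.015,0,0,0,-1],
    [-0.015,0,0,0,-1],
    [-0.015,0,0,0,-1],
    [-0.015,0,0,0,-1],
    [0,0,0,0,-1]
  ]
}}

```text
t: 14.4
ee_pos: [0.5433, -0.1641, 0.0255]
tcp_rot: [0.097, 0.995, -0.0, 0.001]
ft_force: [0.3, 0.3, -1.0]
grip_width: 0.003
```

Request:
{"api": "play_rows", "payload": {
  "motion": [
    [-0.015,0,0,0,-1],
    [-0.015,0,0,0,-1],
    [-0.015,0,0,0,-1],
    [0,0,0,0,-1]
  ]
}}

```text
t: 14.8
ee_pos: [0.5491, -0.1649, 0.0253]
tcp_rot: [0.097, 0.995, 0.0, -0.001]
ft_force: [-4.0, 0.3, 3.3]
grip_width: 0.007
```

Force of 4 N at cup x of about -2: this is the roller, so the seat should be near x = +22. Going on in small steps.

Request:
{"api": "play_rows", "payload": {
  "motion": [
    [-0.01,0,0,0,-1],
    [-0.01,0,0,0,-1],
    [0,0,0,0,-1]
  ]
}}

```text
t: 15.1
ee_pos: [0.5518, -0.1653, 0.0252]
tcp_rot: [0.097, 0.995, 0.0, -0.001]
ft_force: [-4.2, 2.9, 4.2]
grip_width: 0.006
```

```bash
python3 look.py
```

```text
[ 0.55184345 -0.16534269  0.02520906] [-42.    0.1] 168.84234635418454 [-4.20743734  2.91948834  4.18212793] 15.1
top 0.78 [-7.2  3.6]
side 0.81 [-1.2  2.3]
```

Request:
{"api": "play_rows", "payload": {
  "motion": [
    [-0.01,0,0,0,-1],
    [-0.01,0,0,0,-1],
    [0,0,0,0,-1]
  ]
}}

```text
t: 15.6
ee_pos: [0.5549, -0.1659, 0.0252]
tcp_rot: [0.097, 0.995, 0.0, -0.0]
ft_force: [-5.0, 1.4, 3.6]
grip_width: 0.006
```

Request:
{"api": "play_rows", "payload": {
  "motion": [
    [-0.01,0,0,0,-1],
    [-0.01,0,0,0,-1],
    [0,0,0,0,-1]
  ]
}}

```text
t: 15.9
ee_pos: [0.5578, -0.1665, 0.0251]
tcp_rot: [0.097, 0.995, 0.0, -0.0]
ft_force: [-3.7, 2.8, 2.5]
grip_width: 0.004
```

Request:
{"api": "play_rows", "payload": {
  "motion": [
    [-0.01,0,0,0,-1],
    [-0.01,0,0,0,-1],
    [0,0,0,0,-1]
  ]
}}

```text
t: 16.2
ee_pos: [0.5609, -0.1671, 0.0251]
tcp_rot: [0.097, 0.995, 0.0, -0.0]
ft_force: [-4.0, 2.3, 3.0]
grip_width: 0.004
```

```bash
python3 look.py
python3 - <<'E'
from h import *
q=optics.get_image("side");p=optics.get_image("top")
i=np.hstack([p["img"][100:400,250:550],q["img"][120:420,220:520]]);cv2.imwrite("pics/mid.png",i[:,:,::-1])
E
```

```text
[ 0.56094076 -0.16707776  0.02512368] [-32.8   0.2] 168.83800277334512 [-4.00301693  2.25689334  3.02571803] 16.2
top 0.91 [5.9 5.6]
side 0.59 [6.8 1.1]
```

View pics/mid.png

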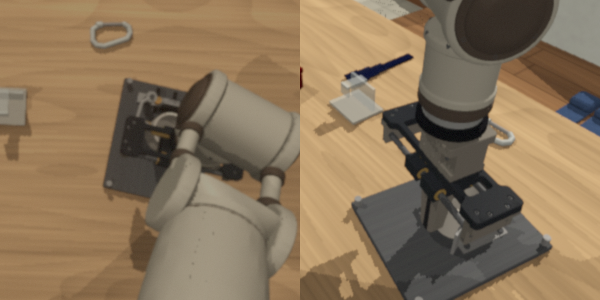

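The cup is going in behind the gripper, which hides most of it; force is steady at about 4 N. Carrying on.

Request:
{"api": "play_rows", "payload": {
  "motion": [
    [-0.01,0,0,0,-1],
    [-0.01,0,0,0,-1],
    [0,0,0,0,-1]
  ]
}}

```text
t: 16.8
ee_pos: [0.564, -0.1679, 0.0251]
tcp_rot: [0.097, 0.995, 0.0, -0.0]
ft_force: [-3.1, 3.6, 0.7]
grip_width: 0.008
```

Request:
{"api": "play_rows", "payload": {
  "motion": [
    [-0.01,0,0,0,-1],
    [-0.005,0,0,0,-1],
    [0,0,0,0,-1]
  ]
}}

```text
t: 17.1
ee_pos: [0.5664, -0.1685, 0.0252]
tcp_rot: [0.097, 0.995, -0.0, 0.0]
ft_force: [-1.7, 3.2, -0.1]
grip_width: 0.003
```

Request:
{"api": "play_rows", "payload": {
  "motion": [
    [-0.01,0,0,0,-1],
    [0,0,0,0,-1]
  ]
}}

```text
t: 17.3
ee_pos: [0.5679, -0.1689, 0.0252]
tcp_rot: [0.097, 0.995, -0.0, 0.0]
ft_force: [-2.0, 2.1, -0.6]
grip_width: 0.008
```

Request:
{"api": "play_rows", "payload": {
  "motion": [
    [-0.01,0,0,0,-1],
    [0,0,0,0,-1]
  ]
}}

```text
t: 17.5
ee_pos: [0.5695, -0.1693, 0.0253]
tcp_rot: [0.097, 0.995, -0.0, 0.0]
ft_force: [-1.9, 0.3, -1.1]
grip_width: 0.003
```

Force has fallen, so the cup is past the roller. Now 1 mm steps, feeling for the stop.

Request:
{"api": "play_rows", "payload": {
  "motion": [
    [-0.007,0,0,0,-1],
    [0,0,0,0,-1]
  ]
}}

```text
t: 17.7
ee_pos: [0.5702, -0.1694, 0.0253]
tcp_rot: [0.097, 0.995, -0.0, -0.0]
ft_force: [-3.0, 0.9, 0.4]
grip_width: 0.003
```

Request:
{"api": "play_rows", "payload": {
  "motion": [
    [-0.007,0,0,0,-1],
    [0,0,0,0,-1]
  ]
}}

```text
t: 17.9
ee_pos: [0.5703, -0.1694, 0.0252]
tcp_rot: [0.097, 0.995, 0.0, -0.001]
ft_force: [-6.2, 1.3, 2.0]
grip_width: 0.003
```

Request:
{"api": "play_rows", "payload": {
  "motion": [
    [-0.005,0,0,0,-1],
    [0,0,0,0,-1]
  ]
}}

```text
t: 18.1
ee_pos: [0.5705, -0.1694, 0.0252]
tcp_rot: [0.097, 0.995, 0.0, -0.002]
ft_force: [-8.9, 2.7, 3.5]
grip_width: 0.009
```

The force climbs to 9 N with no travel, at cup x of about 19.6. That is 25 mm beyond first roller contact and 5 mm beyond the force drop, so it is the stop. Backing straight off, then looking.

Request:
{"api": "play_rows", "payload": {
  "motion": [
    [0.005,0,0,0,-1],
    [0.007,0,0,0,-1],
    [0.01,0,0,0,-1],
    [0.02,0,0,0,-1],
    [0.05,0,0,0,-1],
    [0.1,0,0,0,-1],
    [0.15,0,0,0,-1],
    [0.15,0,0,0,-1],
    [0,0,-0.15,0,-1],
    [0,0,-0.25,0,-1],
    [0,0,-0.3,0,-1],
    [0.3,0,-0.3,0,-1],
    [0.3,0.1,-0.1,0,-1],
    [0.2,-0.3,0,0,-1],
    [0,-0.3,0,0,-1],
    [0,-0.3,0,0,-1],
    [0,-0.3,0,0,-1],
    [0,0,0,0,-1]
  ]
}}

```text
t: 19.9
ee_pos: [0.3609, -0.2972, 0.1812]
tcp_rot: [0.1, 0.995, -0.001, 0.0]
ft_force: [-0.5, 0.8, 0.0]
grip_width: 0.006
```

```bash
python3 look.py
python3 - <<'E'
from h import *
q=optics.get_image("side");p=optics.get_image("top")
a=cv2.resize(p["img"][170:310,340:480],(400,400),interpolation=cv2.INTER_CUBIC)
b=cv2.resize(q["img"][265:420,290:445],(400,400),interpolation=cv2.INTER_CUBIC)
cv2.imwrite("pics/fin.png",np.hstack([a,b])[:,:,::-1])
E
```

```text
[ 0.36093123 -0.29720491  0.18121971] [-202.8 -167.2] 168.5337588448466 [-0.51771043  0.84681982  0.04709918] 19.9
top 0.65 [18.   2.7]
```

View pics/fin.png

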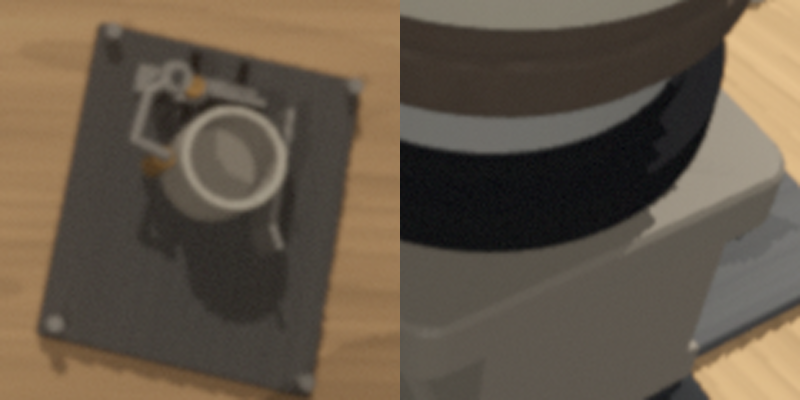

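The top view shows the cup against the rail with the roller at its side; the side view is blocked by the arm. Moving the arm away for a proper check.

Request:
{"api": "play_rows", "payload": {
  "motion": [
    [0,0.2,0,0,-1],
    [0,0.3,0,0,-1],
    [0,0.3,0,0,-1],
    [0,0.3,0,0,-1],
    [0,0.3,0,0,-1],
    [0,0.3,0,0,-1],
    [0,0.3,0,0,-1],
    [0,0.3,0,0,-1],
    [0,0.3,0,0,-1],
    [0,0.2,0,0,-1],
    [0,0,0,0,-1]
  ]
}}

```text
t: 21.3
ee_pos: [0.443, 0.123, 0.1807]
tcp_rot: [0.094, 0.996, 0.0, 0.0]
ft_force: [-0.1, 0.9, 0.1]
grip_width: 0.007
```

```bash
python3 look.py
python3 - <<'E'
from h import *
from scipy.optimize import least_squares
P=[optics.get_image(n) for n in("top","side")]
a=np.linspace(0,6.28,100)
def bb(p,x,y):
    q=np.array([proj(p,np.array([x+.032*np.cos(t),y+.032*np.sin(t),z])) for t in a for z in(.01,.065)])+.5
    return np.array([q[:,0].min(),q[:,0].max(),q[:,1].min(),q[:,1].max()])
for p in P:
    r=optics.cut_out(p,"holder_center")
    if not r: print("none");continue
    ys,xs=np.nonzero(r[0]["pixels"]);B=np.array([ys.min(),ys.max()+1,xs.min(),xs.max()+1])
    f=least_squares(lambda v:bb(p,*v)-B,[.61,-.178],diff_step=1e-3,loss="soft_l1");print(r[0]["score"],B,f.x.round(4),loc(f.x),f.fun.round(1))
q=P[1];b=cv2.resize(q["img"][265:420,290:480],None,fx=4,fy=3.8,interpolation=cv2.INTER_CUBIC)
cv2.imwrite("pics/fin2.png",b[:,:,::-1])
E
```

```text
[0.44295388 0.12302052 0.1806902 ] [-206.2  260.9] 169.21430043306063 [-0.14051338  0.92121765  0.11492001] 21.3
top 0.86 [16.8  2.8]
side 0.76 [20.2  3.4]
0.73 [208 248 396 440] [ 0.6096 -0.1766] [16.8  0.6] [-0.2  0.2 -0.3  0.3]
0.89 [293 353 358 412] [ 0.6143 -0.1716] [20.5  6.4] [-3.5  1.1 -0.6  0.5]
```

View pics/fin2.png

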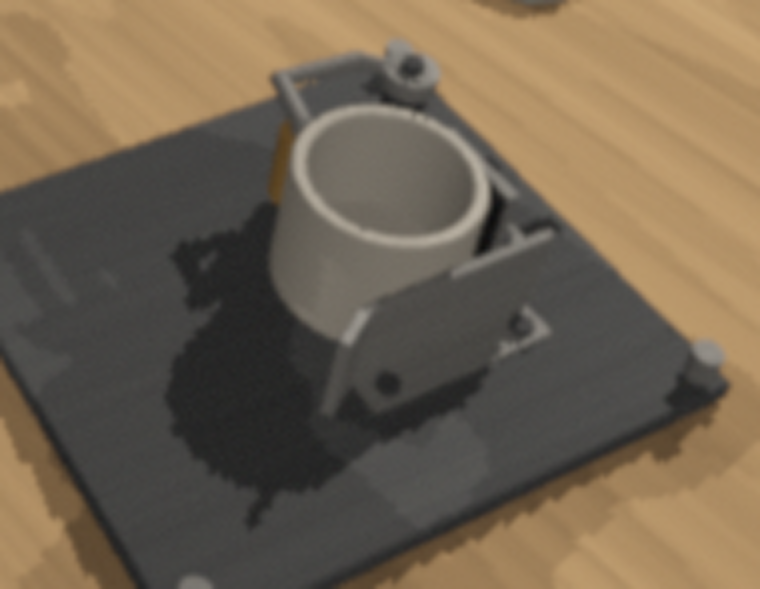

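The cup looks upright: its walls are parallel to the roller, and it is against rail, roller and stop. The top-view fit puts it at x = 16.8 mm and the side view at 20.5, against 19.6 from touch. I'll settle this with a gentle re-touch.

Request:
{"api": "play_rows", "payload": {
  "motion": [
    [0,-0.2,0,0,-1],
    [0,-0.3,0,0,-1],
    [0,-0.3,0,0,-1],
    [0,-0.3,0,0,-1],
    [0,-0.3,0,0,-1],
    [-0.2,-0.24,0,0,-1],
    [-0.2,-0.1,0,0,-1],
    [-0.2,0,0,0,-1],
    [0,0,0,0,-1]
  ]
}}

```text
t: 22.6
ee_pos: [0.4828, -0.1562, 0.1804]
tcp_rot: [0.098, 0.995, 0.0, 0.0]
ft_force: [-0.1, 0.1, -0.1]
grip_width: 0.005
```

Run:
```python
from h import *
s=arm.read_state();print(s["ee_pos"],loc(s["ee_pos"]),np.degrees(yaw(s)),s["t"])
```

```text
[ 0.48284696 -0.15623169  0.18037882] [-111.4   -4.7] 168.71439396029322 22.6
```

Request:
{"api": "play_rows", "payload": {
  "motion": [
    [0,0.032,0.15,0,-1],
    [0,0,0.25,0,-1],
    [0,0,0.25,0,-1],
    [0,0,0.2,0,-1],
    [0,0,0.13,0,-1],
    [0,0,0.055,0,-1],
    [-0.1,0,0,0,-1],
    [-0.15,0,0,0,-1],
    [-0.15,0,0,0,-1],
    [-0.1,0,0,0,-1],
    [-0.04,0,0,0,-1],
    [0,0,0,0,-1],
    [0,0,0,0,-1]
  ]
}}

```text
t: 23.9
ee_pos: [0.561, -0.1651, 0.0256]
tcp_rot: [0.097, 0.995, 0.0, -0.0]
ft_force: [-0.7, 0.8, 0.3]
grip_width: 0.001
```

Run:
```python
from h import *
s=arm.read_state();print(s["ee_pos"],loc(s["ee_pos"]),np.degrees(yaw(s)),s["ft_force"],s["t"])
```

```text
[ 0.56101192 -0.16514616  0.02560428] [-33.1   2.1] 168.83568109979535 [-0.68703091  0.79481247  0.26030323] 23.9
```

Request:
{"api": "play_rows", "payload": {
  "motion": [
    [-0.024,-0.013,0,0,-1],
    [-0.02,0,0,0,-1],
    [0,0,0,0,-1]
  ]
}}

```text
t: 24.2
ee_pos: [0.568, -0.1687, 0.0256]
tcp_rot: [0.097, 0.995, -0.0, 0.0]
ft_force: [-0.4, -0.1, 0.3]
grip_width: 0.003
```

Request:
{"api": "play_rows", "payload": {
  "motion": [
    [-0.006,0,0,0,-1],
    [0,0,0,0,-1]
  ]
}}

```text
t: 24.4
ee_pos: [0.5687, -0.1686, 0.0254]
tcp_rot: [0.097, 0.995, 0.0, -0.0]
ft_force: [-0.9, 0.5, -0.7]
grip_width: 0.003
```

Request:
{"api": "play_rows", "payload": {
  "motion": [
    [-0.006,0,0,0,-1],
    [0,0,0,0,-1]
  ]
}}

```text
t: 24.6
ee_pos: [0.5696, -0.1688, 0.0254]
tcp_rot: [0.097, 0.995, -0.0, 0.0]
ft_force: [-0.1, -0.9, 0.0]
grip_width: 0.005
```

Request:
{"api": "play_rows", "payload": {
  "motion": [
    [-0.006,0,0,0,-1],
    [0,0,0,0,-1]
  ]
}}

```text
t: 24.8
ee_pos: [0.5703, -0.1689, 0.0253]
tcp_rot: [0.097, 0.995, 0.0, -0.0]
ft_force: [-1.4, 0.8, 0.6]
grip_width: 0.006
```

Request:
{"api": "play_rows", "payload": {
  "motion": [
    [-0.006,0,0,0,-1],
    [0,0,0,0,-1]
  ]
}}

```text
t: 25.0
ee_pos: [0.5703, -0.1689, 0.0253]
tcp_rot: [0.097, 0.995, 0.0, -0.001]
ft_force: [-6.0, 1.9, 3.0]
grip_width: 0.004
```

The re-touch met no resistance until TCP x = 0.5703, the same place as before. The force then rose at once, so the cup hasn't backed off the stop. Withdrawing slowly.

Request:
{"api": "play_rows", "payload": {
  "motion": [
    [0.003,0,0,0,-1],
    [0.003,0,0,0,-1],
    [0.003,0,0,0,-1],
    [0.005,0,0,0,-1],
    [0.01,0,0,0,-1],
    [0.05,0,0,0,-1],
    [0.12,0,0,0,-1],
    [0.2,0,0,0,-1],
    [0.15,0,0,0,-1],
    [0,0,-0.2,0,-1],
    [0,0,-0.3,0,-1],
    [0,0,-0.3,0,-1],
    [0,0,-0.2,0,-1],
    [0.2,0.2,0,0,-1],
    [0.1,0.3,0,0,-1],
    [0,0.3,0,0,-1],
    [0,0.3,0,0,-1],
    [0,0.2,0,0,-1],
    [0,0,0,0,-1],
    [0,0,0,0,-1]
  ]
}}

```text
t: 27.0
ee_pos: [0.4845, 0.0467, 0.1753]
tcp_rot: [0.097, 0.995, -0.0, -0.0]
ft_force: [-0.4, -1.1, 0.6]
grip_width: 0.004
```

```bash
python3 look.py
python3 - <<'E'
from h import *
for n in("top","side"):
    p=optics.get_image(n);r=optics.cut_out(p,"holder_center")
    if r: ys,xs=np.nonzero(r[0]["pixels"]);print(n,ys.min(),ys.max()+1,xs.min(),xs.max()+1)
arm.finish_job()
E
```

```text
[0.48451207 0.04668625 0.17526978] [-150.3  194.4] 168.92275879622184 [-0.38992048 -1.10273194  0.62432107] 27.0
top 0.74 [18.4  3.1]
side 0.57 [18.4  4.6]
top 208 248 396 440
side 292 354 357 412
the job is handed in; nothing more can be done
```

The tealight holder stands upright against the rail, end stop and roller, let go, and I handed the job in at about 27 s of the 54 s allowed. I set it down at the open end, then pushed it in with shut fingers in small steps.

- **Roller:** passing it took 4 to 6 N, and the force fell off about 5 mm short of the seat, as described.
- **Stop:** I felt it at holder x of about +19.6 mm in lantern coordinates. The highest wrist reading I saw was about 9.5 N, against the 15 N limit, though readings come only at the end of each move call.
- **Re-touch:** after letting go I pushed gently again. There was no resistance until the same place, then the force rose at once to about 6 N, so the holder had not moved back off the stop.
- **Pictures:** they show it upright against the rail, with the roller bearing on it. The outline in the last pictures is unchanged to within 1 pixel.

**Disagreements:** the camera estimates of the holder's position scattered between x = 17 and 20.5 mm and y = 0.6 and 6.4 mm, so I relied on the felt contact. Rail and roller contact I judged from the pictures and the side force, without measuring them separately. I did not touch the other objects, but I did not measure their positions again at the end.

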